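# Light the shell under the ultraviolet lamp with the hold-to-run lever

### The arm

A 6-joint arm with a two-finger parallel gripper is mounted at the origin on the work surface. World frame = base frame: x ahead of the robot, y to its left, z up, the work surface at z = 0. Lengths are in m, angles in rad, forces in N, time in s.
With the tool pointing down it reaches from about 0.375 to 0.975 m from the base axis. Payload 3.8 kg.
Tool frame: the origin (TCP) lies on the centre line of the jaws, within the pads' length; the fingertips stand 8 mm ahead of it and the grasp point (between the pads) lies 11 mm behind it; z points along the fingers, y is the direction in which the jaws open and shut (so a half turn about z gives the same grasp; the last joint's range is limited). The gripper opens to 85 mm and grips with 20 to 120 N. Pads are 22 mm wide; open, the fingers measure 114 mm over their backs; the gripper's body (76 mm by 85 mm) begins 54 mm behind the grasp point. The pads swing forward as they close: fully open they stand 13 mm farther back than shut.
Start: joints at [-1.364, 0.264, 1.604, -0, 1.274, -0.037], TCP at [0.163, -0.655, 0.239] pointing down, gripper open.
Joint ranges: [-2.63, 2.63], [-0.94, 2.18], [0.31, 2.57], [-1.31, 4.45], [0, 2.66], [-2.55, 2.55]. Speed limits (rad/s): [2.57, 2.57, 3.14, 3.14, 3.14, 3.14].

### API

Orientations are given as a rotation vector (axis times angle).
In Python, from workcell import bot gives the robot as it stands.
- The arm moves only by the tool arm_command, never from a script. Its arguments are lists of equal length, an entry for each row: "slide": the shift along the tool's x, y, z in m, a list of three; "angular": the turn, a rotation vector about the tool's x, y, z in degrees, a list of three; "hand": the finger opening in m, from 0 to 0.0854. A call has exactly 8 rows; each row shifts and turns the pose as measured when the row begins, along the tool's axes as they then stand; what a row does not reach is not made up. A row lasts 1/10 s, in which the tool goes at most 50 mm and 8.59 degrees, less where a joint would pass 70% of its speed; a pose out of reach is approached as far as the arm can. A call is refused whole if a number of a shift passes 0.05 or a number of a turn 8.59, either way. A call with a gripper value outside its range is refused whole. The fingers move at their own pace and stop on an object; "squeeze" is the grip in N (left out, the last holds). Time passes only in rows, so rows that do not move let the fingers close, or fill a call up. It gives the time, the measured TCP pose, the force and the opening at its end, in the units of the state.
- bot.read_state(): the state, without advancing time (a new reading comes with each control period).
- bot.read_camera(name): name is "side" or "top" or "wrist"; returns the picture (420x560x3 uint8, red, green, blue); there is no depth.
- bot.get_calibration(name): a dict with "fx", "fy", "cx", "cy" (pixels), "R" (3x3) and "t" (3): a world point X has camera coordinates R X + t. Camera axes: x right, y down, z forward; pixel columns grow to the right and rows downward; lengths in m; the calibration is good to about 2 mm. A picture is of the moment at which its call begins: read the wrist's pose just before it. get_calibration takes no time and is no camera call; for the wrist camera it gives the pose at the moment of the call.
- bot.finish_job(): hands the job in, once; it reports no verdict.
The state is a dict: "time": time; "q": joint angles; "joint_vel": joint speeds; "joint_torque": joint torques, N m; "tool_pos": TCP position; "tcp_rot": TCP orientation; "wrist_force": force on the tool from outside, world axes, zero at the start; "torque": the same for the moment, N m; "width": opening from 0.0 (shut) to 1.0 (fully open).
Only numpy, scipy, OpenCV 4.12 (cv2) and the standard library are available. Lean on these libraries where they do the work, as an engineer would, in place of code of your own. Each camera call takes 0.05 s, during which the arm holds its last target.

### The job

Swing the ultraviolet lamp on its stiff arm until its head stands centred over the dish with the white shell, and only then press the red pad of the hold-to-run lever about half way down, into the green part of its gauge; never push it down to its stop, since the lamp runs only in the middle of the travel. Keep it pressed there: the program finishes while the robot is still holding the pad half way down, with the lamp still over the shell. Leave the dishes and everything else on the bench where they are.

Things in the scene. Friction and masses are not known exactly. Their poses are not given: they have to be found in the camera images.
- lamp_handle (a point): Upright black round handle on top of the lamp head, 18 mm diameter, 55 mm tall; the point lies on its axis, 25 mm below its top, 188 mm above the bench and 30 mm above the top of the lamp head. The head is a white disc 90 mm across, centred below the handle; its underside is 115 mm above the bench, well clear of the dishes. Open space above; it can be pinched from above at any yaw.
- lamp_pivot (a point): Pivot of the lamp arm, on the axis of the stand's upright post (origin 140 mm above the bench; post top at 175 mm). The handle's axis is 200 mm from it, so handle and head travel level on a circle of 200 mm radius about this vertical axis. The foot of the stand is fixed; its x axis points away from the middle of the three plates' fan, z is up.
- lamp_arm (a joint): Swing of the lamp arm, rad: grows clockwise as seen from above; free range -1.3 to 1.45. At 0 the arm points along the stand's own -x axis. It is stiff (about 2.5 N at the handle moves it, plus drag: about 1.3 N more at 0.2 m/s) and stays where it is left. It starts parked at the end of the row of dishes.
- dish_shell_mid (a point): THE DISH TO LIGHT: round clear dish, 82 mm across, 14 mm tall, standing on one of the stand's three round plates (plate top 6 mm above the bench), holding one white pointed spiral shell. Point at the dish's centre, half-way up (7 mm above its underside).
- dish_slate_mid (a point): Bystander: round clear dish, 82 mm across, 14 mm tall, standing on one of the stand's three round plates (plate top 6 mm above the bench), holding two flat dark grey stones. Point at the dish's centre, half-way up (7 mm above its underside).
- dish_brick_mid (a point): Bystander: round clear dish, 82 mm across, 14 mm tall, standing on one of the stand's three round plates (plate top 6 mm above the bench), holding four round brick-red pebbles. Point at the dish's centre, half-way up (7 mm above its underside).
- pad_top (a point): Red pad, 38 x 40 mm and 6 mm thick, near the free end of the hold-to-run lever, pressed straight down from above, with open space over it. The point is the centre of its top face, at rest 76 mm above the bench.
- control: Fixed grey control box of the hold-to-run lever, 130 x 86 x 34 mm, on the left or on the right of the bench. Origin on the bench, 28 mm from below the pad's centre towards the hinge, which lies to its +x. A gauge post 37 mm to the pad's +y side reaches 66 mm above the bench: blocks red, green, red from the top, each 9 mm; a black pointer on the lever runs beside them.
- lever_hinge (a point): Hinge axis of the hold-to-run lever (along the control box's y axis), at the end of the lever away from the pad, 66 mm above the bench; the pad's centre is 90 mm from it, towards the box's -x.
- run_lever (a joint): Travel of the hold-to-run lever, rad: 0 at rest (level), grows as the pad goes down, stop at 0.30 (the pad 27 mm down). Half way is 0.15, the pad 13.5 mm down; the green part is 0.10 to 0.20 (9 to 18 mm down). It springs back when let go: about 4 N on the pad to start it, 6.5 N at half way, 9 N at the stop.
- jar_mid (a point): Bystander: white plastic jar with red cap, 64 mm across, 81 mm tall, loose; point on its axis 40 mm above the bench.
- phone_mid (a point): Bystander: black phone lying flat, 150 x 74 x 9 mm, loose; point at its centre.
- ruler_mid (a point): Bystander: white ruler lying flat, 160 x 30 x 4 mm, loose, long side along its y; point at its centre.
- tweezers_mid (a point): Bystander: steel tweezers lying flat, 110 mm long, 5 mm thick, loose; point at their centre.
- pen_tub: Bystander: clear tub of pens, 120 x 85 x 50 mm, fixed, a pencil rising to 120 mm; on the side of the bench opposite to the control box. Origin at the centre of its underside.
Things that resemble listed ones, but are neither listed nor needed, are in the scene too. Leave any purple or turquoise look-alike of the part that bears dish_shell_mid alone.

How it is judged:
On the way, in this order (a step that is already met when the one before it is completed fails the run):
1. the lamp head stands still over the dish with the white shell, the lever not yet pressed (horizontal distance between lamp_handle and dish_shell_mid below 0.03 m and velocity of joint lamp_arm between -0.05 and 0.05 rad/s and value of joint run_lever below 0.05 rad), for 0.2 s.
2. the lever is pressed into the middle of its travel by the robot (horizontal distance between lamp_handle and dish_shell_mid below 0.03 m and velocity of joint lamp_arm between -0.05 and 0.05 rad/s and value of joint run_lever between 0.1 and 0.2 rad and contact force between any of the fingers, the arm and run_lever above 1.5 N), for 0.3 s.
At the end, for the whole second after the job is handed in: The lamp handle's axis is within 30 mm horizontally of the centre of the dish with the white shell and at rest, the lever is between 0.10 and 0.20 rad (9 to 18 mm down at the pad), held there by the robot pressing on the pad (more than 1.5 N) (all of step 2); the arm keeps its last pose, push and grip.
It fails at once if the lever is pushed down to its stop (past 0.27 rad) (value of joint run_lever above 0.27 rad).
It fails at once if the lever is pressed (past 0.08 rad) while the lamp is not over the shell (more than 40 mm off) (value of joint run_lever above 0.08 rad and horizontal distance between lamp_handle and dish_shell_mid above 0.04 m).
It fails at once if a dish or another loose thing on the bench is moved more than 20 mm (distance of any of dish_shell_mid, dish_slate_mid, dish_brick_mid, jar_mid, phone_mid, ruler_mid, tweezers_mid from where it was at the start of the episode above 0.02 m).
It also fails if it takes over 51 s, if anything falls off the work surface, if the arm or the gripper's body presses on something with over 40 N, if the wrist force passes 120 N, or if a joint passes its speed limit or range.

## Working session

There is one attempt and no reset: what is moved stays moved. The work goes in short steps, Python scripts to look and compute and a tool call to move; the robot and the scene stay as the last step left them, time stands still between calls to the robot, and variables do not carry over. Pictures are saved under pics/ and viewed, and the job is handed in when it is done.

Besides the shell and the picture viewer there is one more tool, called after ">>>" as name(argument=value, ...) on one line, values as JSON. arm_command: Moves the arm, as the interface text tells. Its arguments: {"type":"object","properties":{"slide":{"type":"array","items":{"type":"array","items":{"type":"number"}}},"angular":{"type":"array","items":{"type":"array","items":{"type":"number"}}},"hand":{"type":"array","items":{"type":"number"}},"squeeze":{"type":"number"}},"required":["slide","angular","hand"]}

```bash
mkdir -p pics; ls
python3 - <<'E'
from workcell import bot
import cv2
for n in("top","side"):
    im=bot.read_camera(n); cv2.imwrite(f"pics/{n}0.png",im[:,:,::-1])
    c=bot.get_calibration(n); print(n,c)
s=bot.read_state(); print(s)
E
```

```text
pics
top {'fx': 421.5725334041325, 'fy': 421.5725334041325, 'cx': 279.2234769907856, 'cy': 213.01678948068104, 'R': array([[ 0.00892076, -0.9997426 ,  0.02086022],
       [-0.98871613, -0.01193812, -0.1493248 ],
       [ 0.14953539, -0.01929275, -0.98856813]]), 't': array([-0.01667078,  0.5996513 ,  1.21163508])}
side {'fx': 546.1885912542277, 'fy': 546.1885912542277, 'cx': 280.6841593646838, 'cy': 205.8308743845826, 'R': array([[-0.78125422, -0.62414353,  0.00931081],
       [-0.38055318,  0.46441732, -0.79968483],
       [ 0.49479401, -0.62830041, -0.6003478 ]]), 't': array([0.4410267 , 0.29913962, 1.11717905])}
{'time': 0.1, 'q': array([-1.36387646e+00,  2.64696033e-01,  1.60523960e+00,  5.45992327e-05,
        1.27370135e+00, -3.68924837e-02]), 'joint_vel': array([ 7.19729234e-04, -4.79615728e-05, -2.28340472e-03,  9.17102221e-05,
        3.21413721e-04,  1.12147251e-03]), 'joint_torque': array([-3.57330191e-04, -5.16707146e+01, -3.68590343e+01, -1.01611824e-04,
        6.27511967e-03,  2.43454656e-05]), 'tool_pos': array([ 0.16283567, -0.65440108,  0.23807306]), 'tcp_rot': array([-3.11625459e+00, -3.81758444e-01,  1.90859598e-04]), 'wrist_force': array([-0.28562492,  0.59444307, -0.23483476]), 'torque': array([-0.02674562, -0.03370735, -0.06439627]), 'width': 0.9997579627765646}
```

View pics/top0.png

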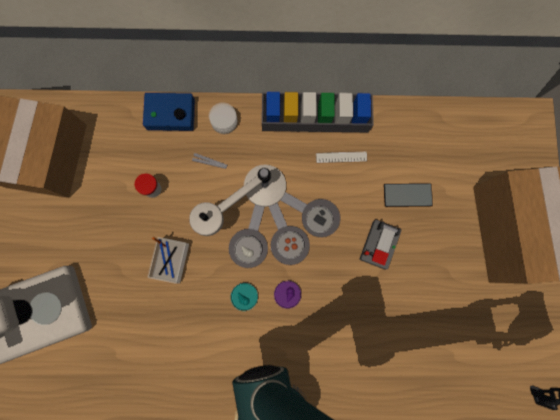

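View pics/side0.png

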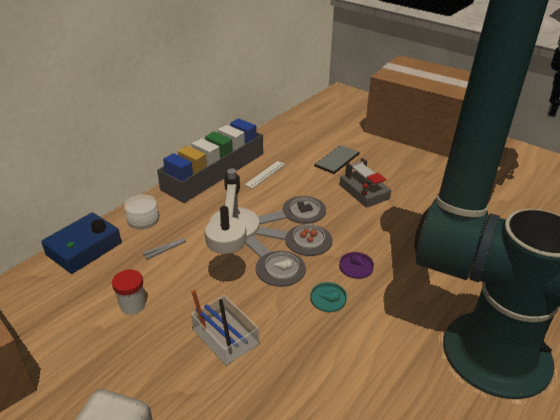

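```bash
cat > h.py <<'E'
import numpy as np,cv2
from workcell import bot
def ray(n,u,v,z,c=None):
    c=c or bot.get_calibration(n); R=c["R"];t=c["t"]; o=-R.T@t
    d=R.T@np.array([(u-c["cx"])/c["fx"],(v-c["cy"])/c["fy"],1]); return o+d*(z-o[2])/d[2]
def proj(n,X,c=None):
    c=c or bot.get_calibration(n); p=c["R"]@np.array(X)+c["t"]; return np.array([c["fx"]*p[0]/p[2]+c["cx"],c["fy"]*p[1]/p[2]+c["cy"]])
E
python3 - <<'E'
import cv2
a=cv2.imread("pics/top0.png"); b=cv2.imread("pics/side0.png")
cv2.imwrite("pics/t1.png",cv2.resize(a[150:320,180:420],None,fx=3.3,fy=3.3,interpolation=cv2.INTER_CUBIC))
cv2.imwrite("pics/s1.png",cv2.resize(b[140:320,195:405],None,fx=3.3,fy=3.3,interpolation=cv2.INTER_CUBIC))
E
```

```text
(no output)
```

View pics/t1.png

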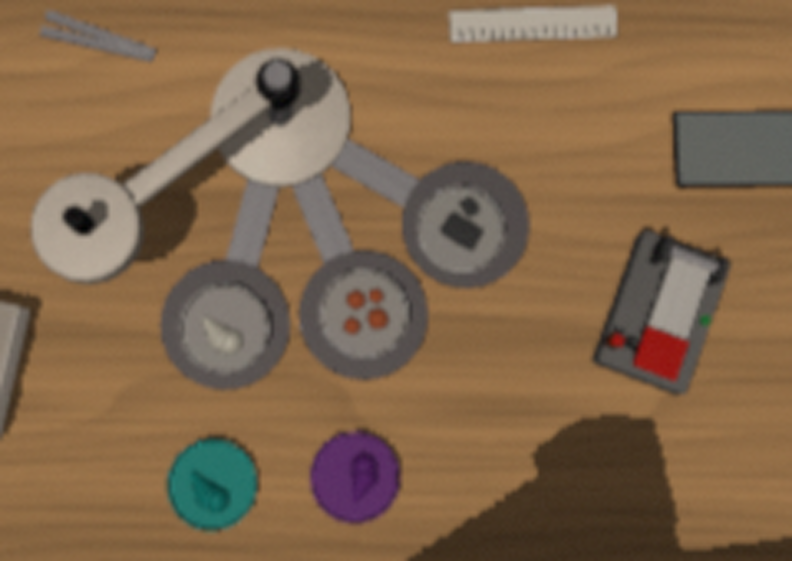

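View pics/s1.png

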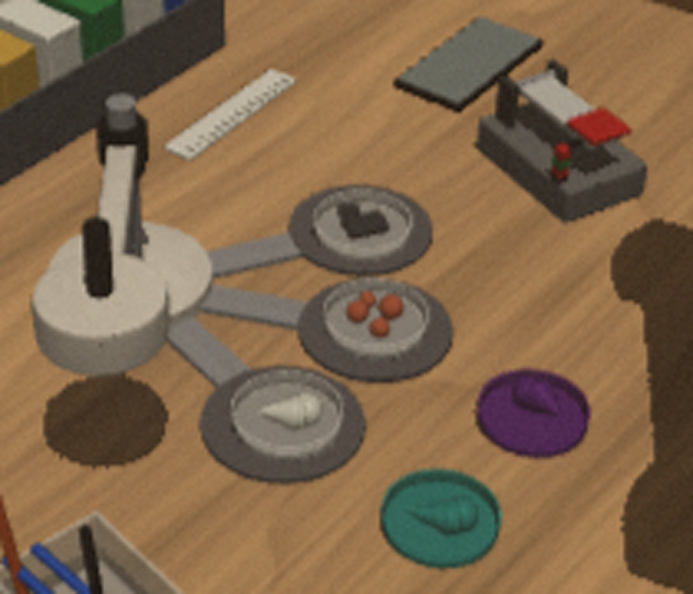

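Run:
```python
from h import *
im=cv2.imread("pics/top0.png"); T=lambda x,y:(x/3.3+180,y/3.3+150)
hsv=cv2.cvtColor(im,cv2.COLOR_BGR2HSV)
S=lambda x,y:(x/3.3+195,y/3.3+140)
p=lambda k,*a: print(k,np.round(ray(*a),4))
for k,(x,y) in dict(shell=(225,324),brick=(364,314),slate=(466,224)).items(): p(k,"top",*T(x,y),.006)
for k,(x,y) in dict(shell=(287,412),brick=(376,315),slate=(361,225)).items(): p(k+" side rim z.02","side",*S(x,y),.02)
p("head","top",*T(86,228),.158)
p("handle top","side",*S(96,222),.213)
p("handle base/head","side",*S(101,296),.158)
p("posttop","top",*T(279,72),.175)
p("posttop","side",*S(121,104),.175)
# stand foot
p("foot","top",*T(281,117),.01)
# red pad mask
m=((hsv[...,0]<8)|(hsv[...,0]>172))&(hsv[...,1]>180)&(hsv[...,2]>90)
n,l,st,ce=cv2.connectedComponentsWithStats(m.astype(np.uint8))
for i in range(1,n):
    if st[i,4]>30:
        u,v=ce[i]; p(("red",st[i].tolist(),(round(u,1),round(v,1))),"top",u,v,.076)
        c=(l==i).astype(np.uint8); print(cv2.minAreaRect(cv2.findContours(c,0,2)[0][0]))
b=cv2.imread("pics/side0.png");hsv=cv2.cvtColor(b,cv2.COLOR_BGR2HSV)
m=((hsv[...,0]<8)|(hsv[...,0]>172))&(hsv[...,1]>180)&(hsv[...,2]>90)
n,l,st,ce=cv2.connectedComponentsWithStats(m.astype(np.uint8))
for i in range(1,n):
    if st[i,4]>30: p(("red side",st[i].tolist()),"side",*ce[i],.076)
# hinge brackets
p("hinge a","top",*T(660,247),.07);p("hinge b","top",*T(719,266),.07)
```

```text
shell [0.4967 0.082  0.006 ]
brick [ 0.5073 -0.0457  0.006 ]
slate [ 0.5922 -0.1405  0.006 ]
shell side rim z.02 [0.4884 0.0907 0.02  ]
brick side rim z.02 [ 0.5029 -0.0367  0.02  ]
slate side rim z.02 [ 0.5798 -0.121   0.02  ]
head [0.5638 0.1889 0.158 ]
handle top [0.5655 0.1926 0.213 ]
handle base/head [0.5602 0.1976 0.158 ]
posttop [0.6925 0.0329 0.175 ]
posttop [0.6867 0.0404 0.175 ]
foot [0.6908 0.0333 0.01  ]
('red', [134, 174, 22, 21, 361], (np.float64(145.0), np.float64(183.7))) [0.6771 0.3828 0.076 ]
((144.5, 184.0), (20.0, 21.0), 90.0)
('red', [372, 250, 16, 15, 156], (np.float64(379.7), np.float64(256.7))) [ 0.4716 -0.3     0.076 ]
((379.623291015625, 256.6712341308594), (13.342691421508789, 11.587074279785156), 20.556045532226562)
('red side', [368, 173, 18, 11, 109]) [ 0.4671 -0.2942  0.076 ]
('red side', [112, 270, 31, 25, 551]) [0.6768 0.3865 0.076 ]
hinge a [ 0.5646 -0.3049  0.07  ]
hinge b [ 0.5483 -0.357   0.07  ]
```

>>> arm_command(slide=[[0, 0, -0.03], [0.03, -0.037, 0], [0.03, -0.037, 0], [0.03, -0.037, 0], [0.03, -0.037, 0], [0.03, -0.037, 0], [0.03, -0.037, 0], [0.03, -0.037, 0]], angular=[[0, 0, 0], [0, 0, 0], [0, 0, 0], [0, 0, 0], [0, 0, 0], [0, 0, 0], [0, 0, 0], [0, 0, 0]], hand=[0.085, 0.085, 0.085, 0.085, 0.085, 0.085, 0.085, 0.085])

```text
time: 0.9
tool_pos: [0.3048, -0.3462, 0.2643]
tcp_rot: [-3.111, -0.365, 0.002]
wrist_force: [1.0, 0.0, 0.7]
width: 0.995
```

```bash
cat > rem.py <<'E'
import sys
from h import *
from scipy.spatial.transform import Rotation as Ro
s=bot.read_state(); R=Ro.from_rotvec(s["tcp_rot"]).as_matrix()
print("t",round(s["time"],2),"tcp",np.round(s["tool_pos"],4),"x",np.round(R[:,0],3),"y",np.round(R[:,1],3),"z",np.round(R[:,2],3),"q",np.round(s["q"],2),"F",np.round(s["wrist_force"],1),"w",round(s["width"],3))
if len(sys.argv)>1:
    T=np.array([float(a) for a in sys.argv[1:4]]); print("rem tool",np.round(R.T@(T-s["tool_pos"]),4))
E
python3 rem.py 0.563 0.192 0.262
```

```text
t 0.9 tcp [ 0.3048 -0.3462  0.2643] x [ 0.973  0.232 -0.   ] y [ 0.232 -0.973 -0.009] z [-0.002  0.009 -1.   ] q [-0.91 -0.16  2.    0.    1.31  0.43] F [1.  0.  0.7] w 0.995
rem tool [ 0.3758 -0.4637  0.0063]
```

>>> arm_command(slide=[[0.03, -0.037, 0], [0.03, -0.037, 0], [0.03, -0.037, 0], [0.03, -0.037, 0], [0.03, -0.037, 0], [0.03, -0.037, 0], [0.03, -0.037, 0], [0.03, -0.037, 0]], angular=[[0, 0, 0], [0, 0, 0], [0, 0, 0], [0, 0, 0], [0, 0, 0], [0, 0, 0], [0, 0, 0], [0, 0, 0]], hand=[0.085, 0.085, 0.085, 0.085, 0.085, 0.085, 0.085, 0.085])

```text
time: 1.7
tool_pos: [0.4713, 0.0133, 0.2652]
tcp_rot: [-3.112, -0.361, 0.0]
wrist_force: [0.9, -0.7, 0.9]
width: 0.997
```

```bash
python3 rem.py 0.563 0.192 0.262
```

```text
t 1.7 tcp [0.4713 0.0133 0.2652] x [0.973 0.229 0.001] y [ 0.229 -0.973 -0.008] z [-0.001  0.008 -1.   ] q [-0.03 -0.14  1.99  0.01  1.3   1.31] F [ 0.9 -0.7  0.9] w 0.997
rem tool [ 0.1302 -0.1529  0.0046]
```

>>> arm_command(slide=[[0.03, -0.036, 0], [0.03, -0.036, 0], [0.03, -0.036, 0], [0.025, -0.028, 0], [0.01, -0.01, 0], [0, 0, 0], [0, 0, 0], [0, 0, 0]], angular=[[0, 0, 0], [0, 0, 0], [0, 0, 0], [0, 0, 0], [0, 0, 0], [0, 0, 0], [0, 0, 0], [0, 0, 0]], hand=[0.085, 0.085, 0.085, 0.085, 0.085, 0.085, 0.085, 0.085])

```text
time: 2.5
tool_pos: [0.5596, 0.1956, 0.2622]
tcp_rot: [-3.113, -0.374, 0.01]
wrist_force: [0.5, -0.7, 0.1]
width: 0.993
```

```bash
python3 rem.py 0.563 0.192 0.182
python3 - <<'E'
from h import *
for n in("wrist","top"):
    im=bot.read_camera(n); cv2.imwrite(f"pics/{n}2.png",im[:,:,::-1])
E
```

```text
t 2.5 tcp [0.5596 0.1956 0.2622] x [ 0.971  0.237 -0.006] y [ 0.237 -0.971 -0.007] z [-0.007  0.006 -1.   ] q [0.29 0.1  1.75 0.01 1.29 1.62] F [ 0.5 -0.7  0.1] w 0.993
rem tool [0.0029 0.0049 0.0801]
```

View pics/wrist2.png

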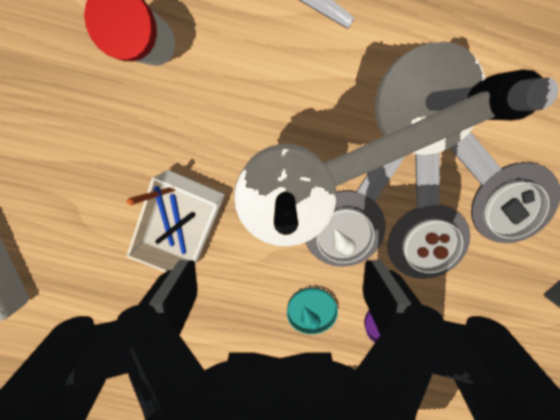

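Run:
```python
from h import *
c=bot.get_calibration("wrist")
for z in(.158,.188,.213): print(z,proj("wrist",(.563,.192,z),c))
print(ray("wrist",286,197,.158,c),ray("wrist",285,221,.213,c),"shell",ray("wrist",346,228,.013,c),ray("wrist",346,228,.006,c),"head",ray("wrist",285,193,.158,c))
print("slate,brick",ray("wrist",516,202,.006,c),ray("wrist",429,240,.006,c))
```

```text
0.158 [285.78825344 205.63483224]
0.188 [286.31070917 217.82373085]
0.213 [286.86057992 230.65222232]
[0.57059352 0.19372074 0.158     ] [0.56956392 0.19495673 0.213     ] shell [0.50535708 0.08704474 0.013     ] [0.50293441 0.0847243  0.006     ] head [0.57383746 0.19541579 0.158     ]
slate,brick [ 0.59764477 -0.13430899  0.006     ] [ 0.51397613 -0.03925906  0.006     ]
```

>>> arm_command(slide=[[0.006, 0.003, 0.02], [0, 0, 0.02], [0, 0, 0.02], [0, 0, 0.015], [0, 0, 0.004], [0, 0, 0], [0, 0, 0], [0, 0, 0]], angular=[[0, 0, 0], [0, 0, 0], [0, 0, 0], [0, 0, 0], [0, 0, 0], [0, 0, 0], [0, 0, 0], [0, 0, 0]], hand=[0.085, 0.085, 0.085, 0.085, 0.085, 0.085, 0.085, 0.085])

```text
time: 3.4
tool_pos: [0.567, 0.1879, 0.1862]
tcp_rot: [-3.114, -0.36, -0.003]
wrist_force: [0.4, -0.0, 0.2]
width: 0.994
```

```bash
python3 rem.py 0.566 0.194 0.182
python3 - <<'E'
from h import *
for n in("wrist","side"):
    im=bot.read_camera(n); cv2.imwrite(f"pics/{n}3.png",im[:,:,::-1])
E
```

```text
t 3.4 tcp [0.567  0.1879 0.1862] x [0.974 0.228 0.003] y [ 0.228 -0.974 -0.007] z [ 0.001  0.007 -1.   ] q [0.27 0.16 1.83 0.01 1.15 1.61] F [ 0.4 -0.   0.2] w 0.994
rem tool [ 0.0004 -0.0061  0.0043]
```

View pics/wrist3.png

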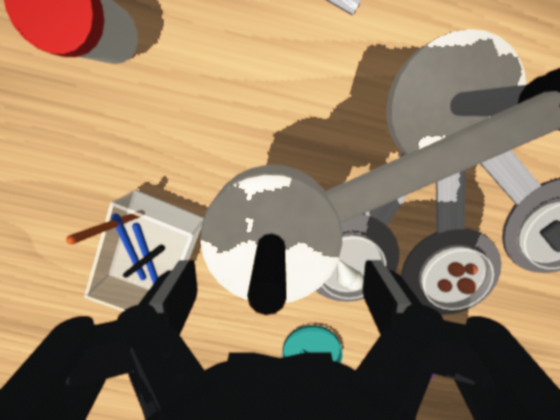

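View pics/side3.png

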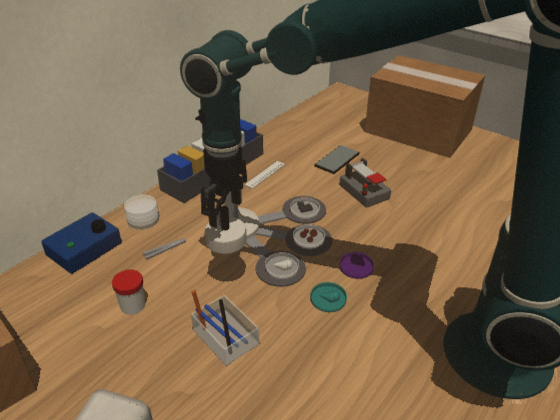

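Run:
```python
from h import *
c=bot.get_calibration("wrist")
print(ray("wrist",269,245,.158,c),ray("wrist",266,298,.213,c)); print(proj("wrist",bot.read_state()["tool_pos"],c))
```

```text
[0.56747708 0.19556211 0.158     ] [0.56845539 0.1948005  0.213     ]
[280.54052144 271.85118069]
```

Handle at about (0.567, 0.195); centre the jaws on it, then close gently.

>>> arm_command(slide=[[0.002, -0.007, 0.003], [0, 0, 0], [0, 0, 0], [0, 0, 0], [0, 0, 0], [0, 0, 0], [0, 0, 0], [0, 0, 0]], angular=[[0, 0, 0], [0, 0, 0], [0, 0, 0], [0, 0, 0], [0, 0, 0], [0, 0, 0], [0, 0, 0], [0, 0, 0]], hand=[0.085, 0.05, 0.03, 0.01, 0.01, 0.01, 0.01, 0.01], squeeze=30)

```text
time: 4.3
tool_pos: [0.5699, 0.195, 0.1851]
tcp_rot: [-3.117, -0.363, -0.012]
wrist_force: [0.4, 0.5, 0.4]
width: 0.201
```

```bash
python3 rem.py 0.5 0.086 0.182
```

```text
t 4.3 tcp [0.5699 0.195  0.1851] x [0.973 0.23  0.008] y [ 0.23  -0.973 -0.003] z [ 0.007  0.005 -1.   ] q [0.29 0.16 1.83 0.   1.14 1.62] F [0.4 0.5 0.4] w 0.201
rem tool [-0.0931  0.09    0.002 ]
```

>>> arm_command(slide=[[-0.019, 0.012, 0], [-0.019, 0.012, 0], [-0.016, 0.015, 0], [-0.016, 0.015, 0], [-0.011, 0.018, 0], [-0.011, 0.018, 0], [0, 0, 0], [0, 0, 0]], angular=[[0, 0, 0], [0, 0, 0], [0, 0, 0], [0, 0, 0], [0, 0, 0], [0, 0, 0], [0, 0, 0], [0, 0, 0]], hand=[0.01, 0.01, 0.01, 0.01, 0.01, 0.01, 0.01, 0.01])

```text
time: 5.1
tool_pos: [0.4975, 0.0953, 0.1849]
tcp_rot: [-3.097, -0.37, -0.016]
wrist_force: [0.8, 3.9, -1.5]
width: 0.202
```

```bash
python3 rem.py 0.502 0.086 0.185
```

```text
t 5.1 tcp [0.4975 0.0953 0.1849] x [0.972 0.235 0.013] y [ 0.236 -0.972 -0.022] z [ 0.008  0.024 -1.   ] q [ 0.12 -0.02  2.03  0.03  1.13  1.45] F [ 0.8  3.9 -1.5] w 0.202
rem tool [ 0.0022  0.0101 -0.0003]
```

>>> arm_command(slide=[[0, 0.007, 0], [0, 0.004, 0], [0, 0, 0], [0, 0, 0], [0, 0, 0], [0, 0, 0], [0, 0, 0], [0, 0, 0]], angular=[[0, 0, 0], [0, 0, 0], [0, 0, 0], [0, 0, 0], [0, 0, 0], [0, 0, 0], [0, 0, 0], [0, 0, 0]], hand=[0.01, 0.01, 0.01, 0.01, 0.01, 0.01, 0.01, 0.01])

```text
time: 5.9
tool_pos: [0.4953, 0.0894, 0.1849]
tcp_rot: [-3.091, -0.376, 0.007]
wrist_force: [-2.7, -1.5, 1.9]
width: 0.202
```

```bash
python3 rem.py 0.502 0.086 0.185;  python3 - <<'E'
from h import *
for n in("top","side"):
    im=bot.read_camera(n); cv2.imwrite(f"pics/{n}4.png",cv2.resize(im[140:310,180:400,::-1],None,fx=3.4,fy=3.4))
E
```

```text
t 5.9 tcp [0.4953 0.0894 0.1849] x [ 0.971  0.24  -0.001] y [ 0.239 -0.971 -0.028] z [-0.008  0.027 -1.   ] q [ 0.11 -0.02  2.02  0.03  1.14  1.43] F [-2.7 -1.5  1.9] w 0.202
rem tool [ 0.0057  0.0049 -0.0002]
```

View pics/top4.png

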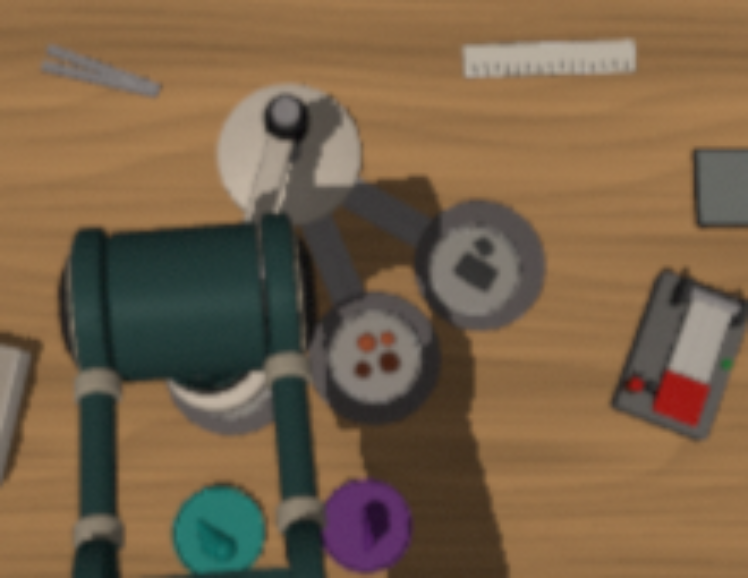

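View pics/side4.png

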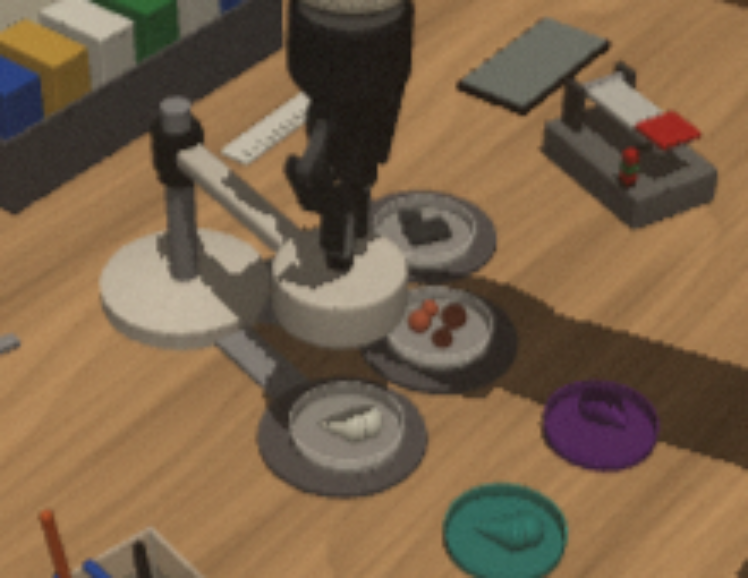

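Run:
```python
from h import *
q=lambda x,y:(x/3.4+180,y/3.4+140)
print("head",ray("side",*q(341,262),.158),"bottom edge ellipse", ray("side",*q(341,305),.115),"dish rim",ray("side",*q(347,425),.02),"plate",ray("side",*q(343,438),.006))
```

```text
head [0.49670432 0.08861945 0.158     ] bottom edge ellipse [0.50150567 0.08200505 0.115     ] dish rim [0.48794579 0.09093713 0.02      ] plate [0.49107602 0.09125449 0.006     ]
```

>>> arm_command(slide=[[0, 0, 0], [0, 0, 0], [0, 0, 0], [0, 0, -0.01], [0, 0, -0.03], [0, 0, -0.03], [0, 0, -0.03], [0, 0, 0]], angular=[[0, 0, 0], [0, 0, 0], [0, 0, 0], [0, 0, 0], [0, 0, 0], [0, 0, 0], [0, 0, 0], [0, 0, 0]], hand=[0.085, 0.085, 0.085, 0.085, 0.085, 0.085, 0.085, 0.085])

```text
time: 6.8
tool_pos: [0.497, 0.0883, 0.2896]
tcp_rot: [-3.085, -0.371, 0.003]
wrist_force: [0.6, 0.6, 0.9]
width: 0.994
```

```bash
python3 rem.py 0.475 -0.297 0.25;  python3 - <<'E'
from h import *
c=bot.get_calibration("wrist"); im=bot.read_camera("wrist");cv2.imwrite("pics/w5.png",im[:,:,::-1])
print(proj("wrist",(.498,.088,.213),c))
E
```

```text
t 6.8 tcp [0.497  0.0883 0.2896] x [0.972 0.237 0.002] y [ 0.237 -0.971 -0.034] z [-0.006  0.033 -0.999] q [ 0.1  -0.09  1.9   0.03  1.34  1.43] F [0.6 0.6 0.9] w 0.994
rem tool [-0.1128  0.3702  0.0268]
[284.18883569 219.46348775]
```

View pics/w5.png

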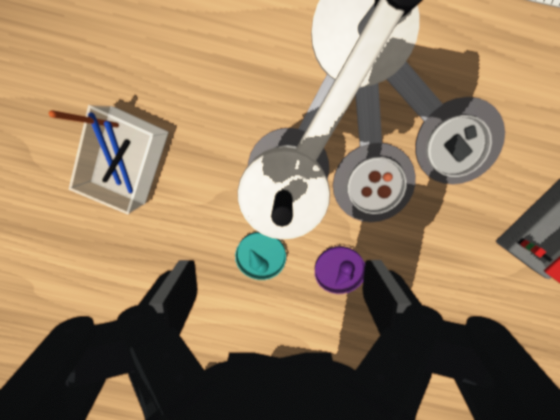

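Run:
```python
from h import *
c=bot.get_calibration("wrist")
print("head",ray("wrist",283.5,193,.158,c),"handle",ray("wrist",282,216,.213,c),"plate",ray("wrist",289,168,.006,c),"pad",ray("wrist",560,270,.076,c))
```

```text
head [0.50288016 0.09110201 0.158     ] handle [0.49987587 0.09034609 0.213     ] plate [0.49976689 0.0854278  0.006     ] pad [ 0.46857731 -0.28684794  0.076     ]
```

>>> arm_command(slide=[[-0.012, 0.042, 0], [-0.012, 0.042, 0], [-0.012, 0.042, 0], [-0.012, 0.042, 0], [-0.012, 0.042, 0], [-0.012, 0.042, 0], [-0.012, 0.042, 0], [0, 0, 0]], angular=[[-2, 0, 0], [0, 0, 0], [0, 0, 0], [0, 0, 0], [0, 0, 0], [0, 0, 0], [0, 0, 0], [0, 0, 0]], hand=[0.085, 0.085, 0.06, 0.03, 0, 0, 0, 0])

```text
time: 7.65
tool_pos: [0.4816, -0.2251, 0.2796]
tcp_rot: [-3.115, -0.384, 0.008]
wrist_force: [0.3, 0.3, 0.4]
width: 0.004
```

```bash
python3 rem.py 0.475 -0.297 0.17
```

```text
t 7.65 tcp [ 0.4816 -0.2251  0.2796] x [ 0.97   0.243 -0.005] y [ 0.243 -0.97  -0.004] z [-0.006  0.003 -1.   ] q [-0.48 -0.03  1.85 -0.    1.32  0.84] F [0.3 0.3 0.4] w 0.004
rem tool [-0.0233  0.0686  0.1094]
```

>>> arm_command(slide=[[-0.011, 0.035, 0], [-0.011, 0.033, 0], [0, 0, 0.03], [0, 0, 0.03], [0, 0, 0.03], [0, 0, 0.015], [0, 0, 0], [0, 0, 0]], angular=[[0, 0, 0], [0, 0, 0], [0, 0, 0], [0, 0, 0], [0, 0, 0], [0, 0, 0], [0, 0, 0], [0, 0, 0]], hand=[0, 0, 0, 0, 0, 0, 0, 0])

```text
time: 8.45
tool_pos: [0.4732, -0.2938, 0.1645]
tcp_rot: [-3.105, -0.377, 0.016]
wrist_force: [-0.1, -0.7, -0.1]
width: -0.002
```

```bash
python3 rem.py 0.475 -0.297 0.10;  python3 - <<'E'
from h import *
c=bot.get_calibration("wrist"); im=bot.read_camera("wrist");cv2.imwrite("pics/w6.png",im[:,:,::-1])
print(proj("wrist",(.475,-.297,.076),c),ray("wrist",280,300,.076,c))
hsv=cv2.cvtColor(im,cv2.COLOR_RGB2HSV)
m=((hsv[...,0]<8)|(hsv[...,0]>172))&(hsv[...,1]>150)&(hsv[...,2]>80)
n,l,st,ce=cv2.connectedComponentsWithStats(m.astype(np.uint8))
for i in range(1,n):
    if st[i,4]>100: print(st[i],ce[i],ray("wrist",*ce[i],.076,c)); k=(l==i).astype(np.uint8); print(cv2.minAreaRect(cv2.findContours(k,0,2)[0][0]))
im=bot.read_camera("top"); cv2.imwrite("pics/t6.png",cv2.resize(im[140:310,180:440,::-1],None,fx=3,fy=3))
im=bot.read_camera("side"); cv2.imwrite("pics/s6.png",cv2.resize(im[100:260,280:460,::-1],None,fx=3.4,fy=3.4))
E
```

```text
t 8.45 tcp [ 0.4732 -0.2938  0.1645] x [ 0.971  0.239 -0.009] y [ 0.239 -0.971 -0.015] z [-0.012  0.012 -1.   ] q [-0.6   0.11  1.93  0.    1.12  0.73] F [-0.1 -0.7 -0.1] w -0.002
rem tool [0.0015 0.0044 0.0644]
[286.0587872  213.11885263] [ 0.39262852 -0.31231748  0.076     ]
[242 180  15  17 151] [249.02649007 188.29801325] [ 0.488073   -0.26338356  0.076     ]
((248.99998474121094, 188.5), (12.203404426574707, 13.035454750061035), 33.6900634765625)
[ 255  185   64   60 2060] [286.14466019 214.88737864] [ 0.47353152 -0.29744625  0.076     ]
((286.2669372558594, 215.34054565429688), (48.6931266784668, 44.04534912109375), 34.38034439086914)
```

View pics/w6.png

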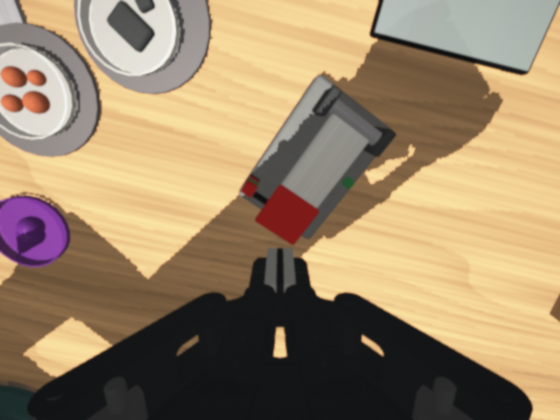

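View pics/t6.png

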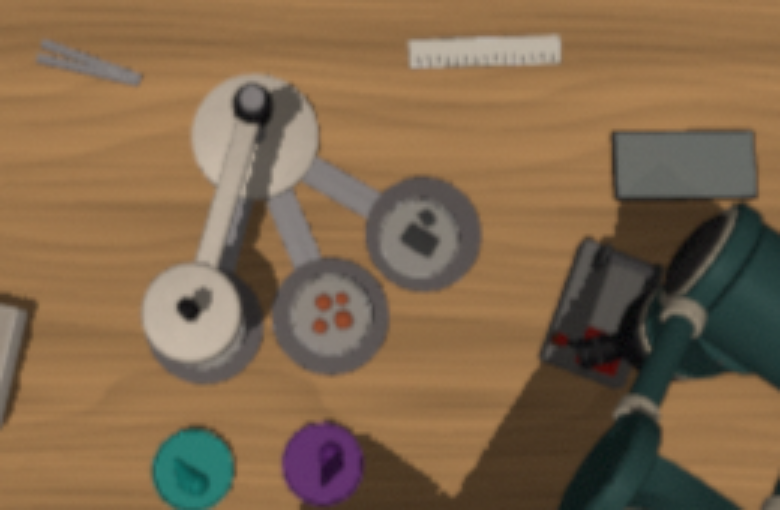

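View pics/s6.png

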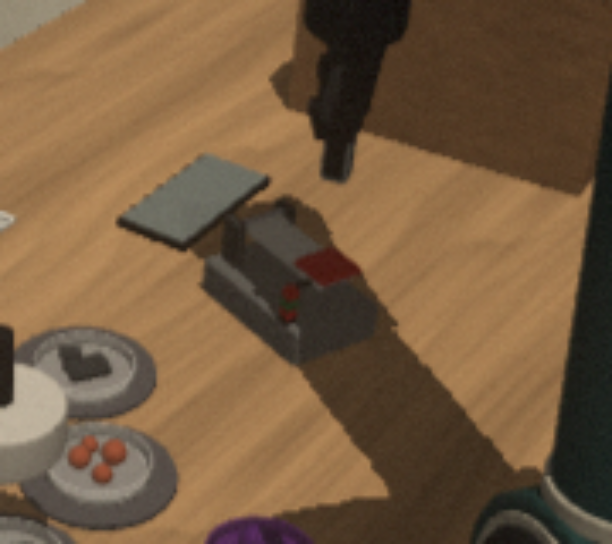

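>>> arm_command(slide=[[0, 0.004, 0.02], [0, 0, 0.02], [0, 0, 0.014], [0, 0, 0.005], [0, 0, 0.003], [0, 0, 0], [0, 0, 0], [0, 0, 0]], angular=[[-0.7, 0.6, 0], [0, 0, 0], [0, 0, 0], [0, 0, 0], [0, 0, 0], [0, 0, 0], [0, 0, 0], [0, 0, 0]], hand=[0, 0, 0, 0, 0, 0, 0, 0])

```text
time: 9.4
tool_pos: [0.482, -0.3023, 0.1118]
tcp_rot: [3.107, 0.378, 0.027]
wrist_force: [-0.2, -0.1, -0.1]
width: 0.007
```

```bash
python3 rem.py 0.4735 -0.2975 0.0705;  python3 - <<'E'
from h import *
print("lamp head",ray("top",244,244.3,.158),ray("top",188/3+180,308/3+140,.205))
im=bot.read_camera("wrist");cv2.imwrite("pics/w7.png",im[:,:,::-1])
E
```

```text
t 9.4 tcp [ 0.482  -0.3023  0.1118] x [0.971 0.24  0.016] y [ 0.24  -0.971  0.013] z [ 0.019 -0.009 -1.   ] q [-0.61  0.17  1.97  0.    0.98  0.72] F [-0.2 -0.1 -0.1] w 0.007
rem tool [-0.0077 -0.0072  0.0411]
lamp head [0.49693447 0.08533617 0.158     ] [0.49754955 0.0858682  0.205     ]
```

View pics/w7.png

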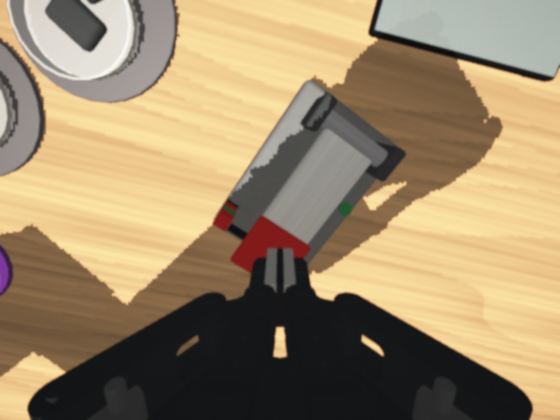

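>>> arm_command(slide=[[-0.006, -0.005, 0.006], [0, 0, 0.006], [0, 0, 0.003], [0, 0, 0], [0, 0, 0], [0, 0, 0], [0, 0, 0], [0, 0, 0]], angular=[[0, 0, 0], [0, 0, 0], [0, 0, 0], [0, 0, 0], [0, 0, 0], [0, 0, 0], [0, 0, 0], [0, 0, 0]], hand=[0, 0, 0, 0, 0, 0, 0, 0])

```text
time: 10.25
tool_pos: [0.4749, -0.299, 0.096]
tcp_rot: [3.107, 0.378, 0.028]
wrist_force: [-0.4, 0.4, -0.1]
width: -0.004
```

```bash
python3 rem.py 0.4735 -0.2975 0.0705
```

```text
t 10.25 tcp [ 0.4749 -0.299   0.096 ] x [0.971 0.24  0.017] y [ 0.24  -0.971  0.014] z [ 0.019 -0.01  -1.   ] q [-0.61  0.17  2.    0.    0.95  0.72] F [-0.4  0.4 -0.1] w -0.004
rem tool [-0.0014 -0.0021  0.0254]
```

>>> arm_command(slide=[[-0.001, -0.001, 0.004], [0, 0, 0.004], [0, 0, 0.004], [0, 0, 0.003], [0, 0, 0], [0, 0, 0], [0, 0, 0], [0, 0, 0]], angular=[[0, 0, 0], [0, 0, 0], [0, 0, 0], [0, 0, 0], [0, 0, 0], [0, 0, 0], [0, 0, 0], [0, 0, 0]], hand=[0, 0, 0, 0, 0, 0, 0, 0])

```text
time: 11.05
tool_pos: [0.4744, -0.2987, 0.0817]
tcp_rot: [3.106, 0.378, 0.029]
wrist_force: [-1.4, 1.3, 4.4]
width: 0.002
```

```bash
python3 rem.py 0.4735 -0.2975 0.0705
```

```text
t 11.05 tcp [ 0.4744 -0.2987  0.0817] x [0.971 0.24  0.017] y [ 0.24  -0.971  0.015] z [ 0.02 -0.01 -1.  ] q [-0.61  0.19  2.01  0.    0.92  0.72] F [-1.4  1.3  4.4] w 0.002
rem tool [-0.0007 -0.0016  0.0112]
```

>>> arm_command(slide=[[0, 0, 0.004], [0, 0, 0.004], [0, 0, 0.003], [0, 0, 0], [0, 0, 0], [0, 0, 0], [0, 0, 0], [0, 0, 0]], angular=[[0, 0, 0], [0, 0, 0], [0, 0, 0], [0, 0, 0], [0, 0, 0], [0, 0, 0], [0, 0, 0], [0, 0, 0]], hand=[0, 0, 0, 0, 0, 0, 0, 0])

```text
time: 11.85
tool_pos: [0.4743, -0.2988, 0.0737]
tcp_rot: [3.106, 0.379, 0.028]
wrist_force: [-2.8, 1.0, 6.9]
width: -0.003
```

```bash
python3 rem.py 0.4735 -0.2975 0.0705
python3 - <<'E'
from h import *
im=bot.read_camera("wrist");cv2.imwrite("pics/w8.png",cv2.resize(im[120:320,150:410,::-1],None,fx=3,fy=3))
im=bot.read_camera("side"); cv2.imwrite("pics/s8.png",cv2.resize(im[140:220,330:410,::-1],None,fx=7,fy=7,interpolation=cv2.INTER_CUBIC))
E
```

```text
t 11.85 tcp [ 0.4743 -0.2988  0.0737] x [0.971 0.24  0.016] y [ 0.24  -0.971  0.015] z [ 0.02 -0.01 -1.  ] q [-0.61  0.2   2.02  0.    0.91  0.72] F [-2.8  1.   6.9] w -0.003
rem tool [-0.0005 -0.0015  0.0031]
```

View pics/s8.png

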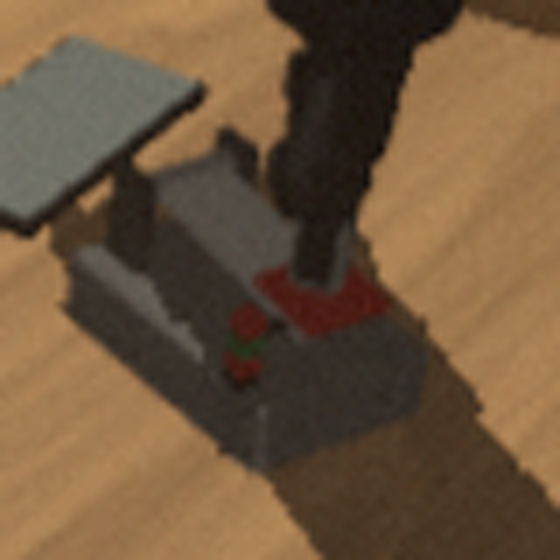

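View pics/w8.png

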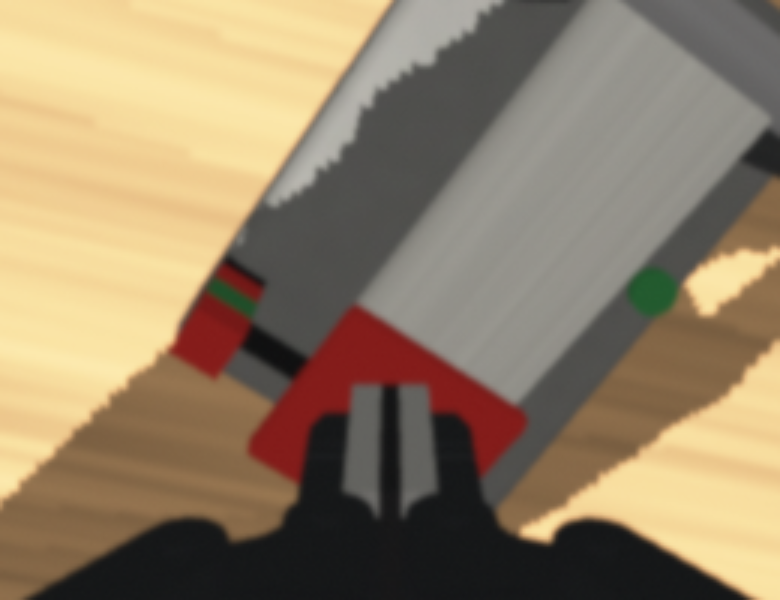

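>>> arm_command(slide=[[0, 0, 0.003], [0, 0, 0.001], [0, 0, 0], [0, 0, 0], [0, 0, 0], [0, 0, 0], [0, 0, 0], [0, 0, 0]], angular=[[0, 0, 0], [0, 0, 0], [0, 0, 0], [0, 0, 0], [0, 0, 0], [0, 0, 0], [0, 0, 0], [0, 0, 0]], hand=[0, 0, 0, 0, 0, 0, 0, 0])

```text
time: 12.75
tool_pos: [0.4743, -0.2988, 0.0735]
tcp_rot: [3.106, 0.379, 0.028]
wrist_force: [-3.4, 1.3, 6.4]
width: -0.006
```

```bash
python3 rem.py 0.4735 -0.2975 0.0705
python3 - <<'E'
from h import *
c=bot.get_calibration("wrist")
w=bot.read_camera("wrist")[:,:,::-1].copy();cv2.imwrite("pics/w9.png",cv2.resize(w[180:280,180:320],None,fx=5,fy=5))
im=bot.read_camera("side")[:,:,::-1].copy();cv2.imwrite("pics/s9full.png",im); cv2.imwrite("pics/s9.png",cv2.resize(im[140:220,330:410],None,fx=7,fy=7,interpolation=cv2.INTER_CUBIC))
def corners(im,box):
    x0,y0,x1,y1=box
    h=cv2.cvtColor(im,cv2.COLOR_BGR2HSV); m=((h[...,0]<9)|(h[...,0]>171))&(h[...,1]>140)&(h[...,2]>50)
    m=m.astype(np.uint8); mm=np.zeros_like(m); mm[y0:y1,x0:x1]=m[y0:y1,x0:x1]
    n,l,st,ce=cv2.connectedComponentsWithStats(mm); i=1+np.argmax(st[1:,4]); ys,xs=np.where(l==i)
    pts=np.c_[xs,ys]
    return dict(L=pts[xs==xs.min()].mean(0),Rr=pts[xs==xs.max()].mean(0),B=pts[ys==ys.max()].mean(0),T=pts[ys==ys.min()].mean(0))
a=corners(cv2.imread("pics/side0.png"),(362,165,392,200)); b=corners(im,(362,165,392,200))
for k in a: print(k,a[k],b[k])
for z in(.076,.067,.0625,.058,.049): print(z,proj("side",(.4735,-.2975,z)))
E
```

```text
t 12.75 tcp [ 0.4743 -0.2988  0.0735] x [0.97  0.241 0.016] y [ 0.241 -0.971  0.015] z [ 0.019 -0.011 -1.   ] q [-0.61  0.2   2.02  0.    0.91  0.72] F [-3.4  1.3  6.4] w -0.006
rem tool [-0.0005 -0.0015  0.003 ]
L [367. 177.] [367.  179.5]
Rr [385. 179.] [385.  182.5]
B [375. 183.] [375. 187.]
T [376.5 173. ] [375. 178.]
0.076 [374.89897218 176.56221492]
0.067 [374.52863524 179.29166353]
0.0625 [374.34446668 180.64901828]
0.058 [374.16095994 182.00149532]
0.049 [373.79591771 184.69192101]
```

View pics/s9.png

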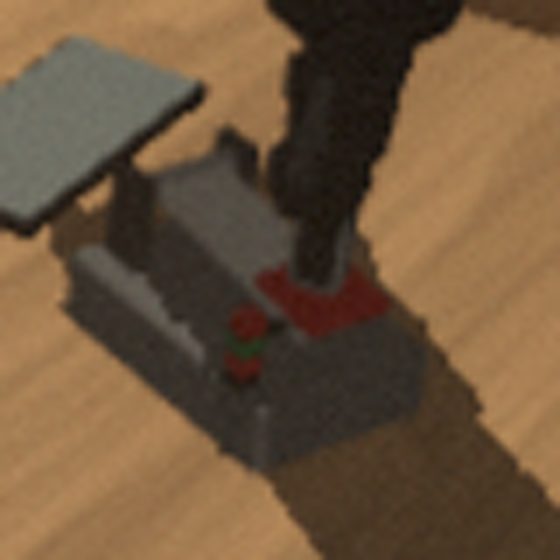

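View pics/w9.png

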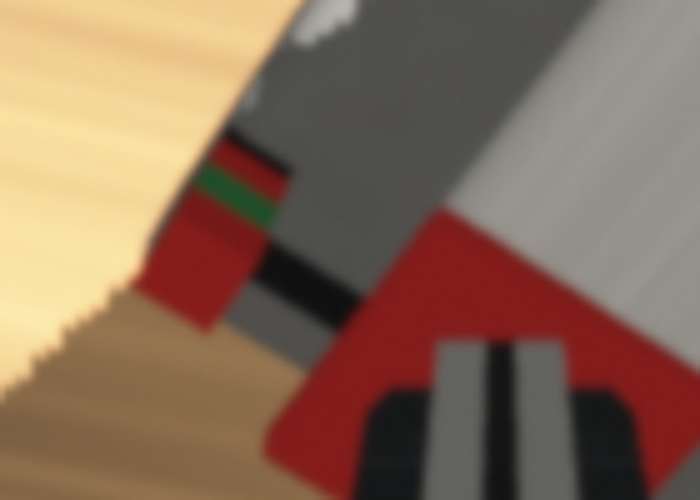

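>>> arm_command(slide=[[0, 0, 0.002], [0, 0, 0.0015], [0, 0, 0.0005], [0, 0, 0.0005], [0, 0, 0.0005], [0, 0, 0.0005], [0, 0, 0.0005], [0, 0, 0.0005]], angular=[[0, 0, 0], [0, 0, 0], [0, 0, 0], [0, 0, 0], [0, 0, 0], [0, 0, 0], [0, 0, 0], [0, 0, 0]], hand=[0, 0, 0, 0, 0, 0, 0, 0])

```text
time: 13.65
tool_pos: [0.4744, -0.2989, 0.0711]
tcp_rot: [3.105, 0.38, 0.028]
wrist_force: [-3.0, 1.9, 7.7]
width: 0.001
```

```bash
python3 rem.py 0.4735 -0.2975 0.0705
```

```text
t 13.65 tcp [ 0.4744 -0.2989  0.0711] x [0.97  0.241 0.016] y [ 0.241 -0.97   0.015] z [ 0.019 -0.011 -1.   ] q [-0.61  0.2   2.02  0.    0.9   0.72] F [-3.   1.9  7.7] w 0.001
rem tool [-0.0005 -0.0015  0.0006]
```

```bash
python3 - <<'E'
from h import *
w=bot.read_camera("wrist")[:,:,::-1].copy();cv2.imwrite("pics/w10.png",cv2.resize(w[180:280,180:320],None,fx=5,fy=5))
im=bot.read_camera("side")[:,:,::-1].copy(); cv2.imwrite("pics/s10.png",cv2.resize(im[140:220,330:410],None,fx=7,fy=7,interpolation=cv2.INTER_CUBIC))
t=bot.read_camera("top")[:,:,::-1].copy(); cv2.imwrite("pics/t10.png",cv2.resize(t[140:310,180:440],None,fx=3,fy=3))
h=cv2.cvtColor(im,cv2.COLOR_BGR2HSV); m=((h[...,0]<9)|(h[...,0]>171))&(h[...,1]>140)&(h[...,2]>50)
mm=np.zeros(m.shape,np.uint8); mm[165:200,362:392]=m[165:200,362:392]
n,l,st,ce=cv2.connectedComponentsWithStats(mm); i=1+np.argmax(st[1:,4]); ys,xs=np.where(l==i); print(st[i], ys[xs==xs.min()].mean(), ys[xs==xs.max()].mean(), ys.max())
for _ in range(12): bot.read_camera("side")
s=bot.read_state(); print(s["time"],s["tool_pos"],s["wrist_force"])
E
python3 rem.py
```

```text
[367 179  18  10  95] 180.5 184.0 188
14.4 [ 0.47434907 -0.29883475  0.07105776] [-3.1900713   3.07443115  7.024156  ]
t 14.4 tcp [ 0.4743 -0.2988  0.0711] x [0.97  0.241 0.016] y [ 0.241 -0.97   0.015] z [ 0.019 -0.011 -1.   ] q [-0.61  0.2   2.02  0.    0.9   0.72] F [-3.2  3.1  7. ] w -0.005
```

View pics/w10.png

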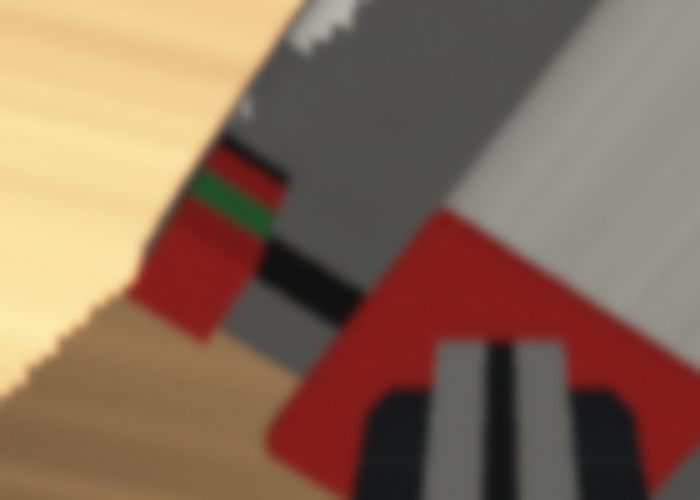

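View pics/s10.png

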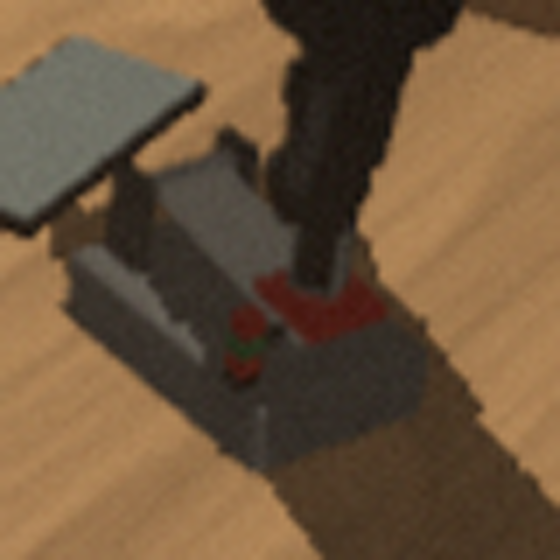

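View pics/t10.png

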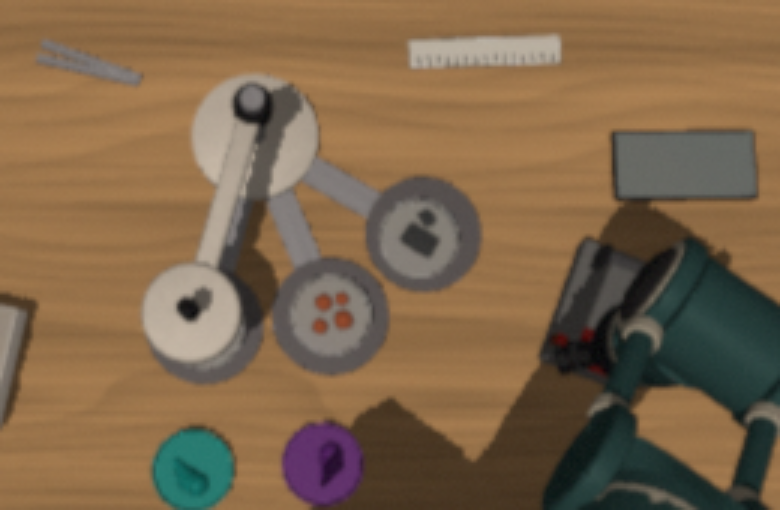

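Run:
```python
from h import *
for d in(.024,.028,.032,.037):
  print(d,[ (z,np.round((proj("side",(.4735+d*.374,-.2975+d*.927,z))-[330,140])*7,0).tolist()) for z in(.066,.057,.0525,.048,.039)])
```

```text
0.024 [(0.066, [262.0, 294.0]), (0.057, [260.0, 313.0]), (0.0525, [258.0, 322.0]), (0.048, [257.0, 332.0]), (0.039, [255.0, 350.0])]
0.028 [(0.066, [254.0, 297.0]), (0.057, [251.0, 316.0]), (0.0525, [250.0, 325.0]), (0.048, [249.0, 334.0]), (0.039, [247.0, 353.0])]
0.032 [(0.066, [245.0, 299.0]), (0.057, [243.0, 318.0]), (0.0525, [242.0, 328.0]), (0.048, [241.0, 337.0]), (0.039, [238.0, 356.0])]
0.037 [(0.066, [235.0, 303.0]), (0.057, [233.0, 322.0]), (0.0525, [231.0, 331.0]), (0.048, [230.0, 341.0]), (0.039, [228.0, 360.0])]
```

Run:
```python
from h import *
c=bot.get_calibration("wrist")
P=np.array([.4735,-.2975]);X=np.array([.927,-.374]);Y=np.array([.374,.927])
f=lambda x,y:(x/5+180,y/5+180)
def loc(n,u,v,z):
    r=ray("wrist",u,v,z,c)[:2]-P; return n,z,np.round([r@X,r@Y],4)
for z in(.066,.057,.0525,.048): print(loc("ptr mid",*f(310,280),z))
print(loc("top post corners L",*f(130,290),.066),loc("R",*f(207,340),.066),loc("topface hingeside R",*f(265,240),.066),loc("",*f(180,208),.066))
print("green band edges: right lower/upper", loc("",*f(270,238),.057),loc("",*f(278,208),.048), loc("",*f(287,180),.039))
for z in(.0625,.067): print(loc("pad corner hinge+y",*f(443,207),z),loc("pad corner -x+y",*f(265,447),z))
```

```text
('ptr mid', 0.066, array([0.0044, 0.0261]))
('ptr mid', 0.057, array([0.0007, 0.0248]))
('ptr mid', 0.0525, array([-0.0012,  0.0241]))
('ptr mid', 0.048, array([-0.0031,  0.0235]))
('top post corners L', 0.066, array([-0.0075,  0.0408])) ('R', 0.066, array([-0.0077,  0.0311])) ('topface hingeside R', 0.066, array([0.0054, 0.0324])) ('', 0.066, array([0.0033, 0.0414]))
green band edges: right lower/upper ('', 0.057, array([0.0022, 0.0311])) ('', 0.048, array([0.0023, 0.0315])) ('', 0.039, array([0.0025, 0.0317]))
('pad corner hinge+y', 0.0625, array([0.018 , 0.0188])) ('pad corner -x+y', 0.0625, array([-0.0166,  0.0185]))
('pad corner hinge+y', 0.067, array([0.0194, 0.0197])) ('pad corner -x+y', 0.067, array([-0.0142,  0.0194]))
```

Run:
```python
from workcell import bot
s=bot.read_state(); print(s["time"],s["tool_pos"],s["wrist_force"]); print(bot.finish_job())
```

```text
14.4 [ 0.47434907 -0.29883475  0.07105776] [-3.1900713   3.07443115  7.024156  ]
the job is handed in; nothing more can be done
None
```

I swung the lamp over the white-shell dish, let go of it, and then pressed the red pad about half way down. I handed in the job at 14.4 s of the 51 s allowed, with the robot still holding the pad.

- **Lamp:** In the top view the head was about 3 mm from the dish centre. The wrist view gave about 5 mm and the side view about 10 mm. All three are within the 30 mm limit.
- **Lever:** The fingertip height puts the pad about 13 mm down, and the shift of the pad's edges in the side view gives about 14 mm; the target is 13.5 mm. The upward force on the tool was about 7 N, and the fingers held the same height for about 0.75 s before hand-in.
- **Disagreement:** One rough reading of the gauge pointer in the side picture gave only about 9.5 mm, near the upper edge of the green part. One pixel there is about 3.5 mm. The wrist view of the pointer gave 11 to 18 mm, so I took the lever to be in the green.
- **Other objects:** In the last top view, the two other dishes, the tweezers, the ruler and the phone had not visibly moved. The jar was outside that picture, so I did not check it at the end.

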